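Ballast the page-camera stand and move its camera out one hole

ROBOT

A 7-joint arm with a two-finger parallel gripper is mounted at the origin on the work surface. World frame = base frame: x ahead of the robot, y to its left, z up, the work surface at z = 0. Lengths are in m, angles in degrees, forces in N, time in s.
With the tool pointing down it reaches from about 0.425 to 0.875 m from the base axis. Payload 4.7 kg.
Tool frame: the origin (TCP) lies midway between the tips of the shut fingers; the grasp point (between the pads) lies 19 mm behind it; z points along the fingers, y is the line along which they close (so a half turn about z gives the same grasp; the last joint's range is limited). The gripper opens to 87 mm and grips with 3 to 60 N. Pads are 19 mm wide; open, the fingers measure 117 mm over their backs; the gripper's body (75 mm by 190 mm) begins 51 mm behind the grasp point.
Start: joints at [-74.88, 18.392, -4.016, 83.108, 1.295, 78.541, -3.26], TCP at [0.161, 0.63, 0.223] pointing down, gripper open.
Joint ranges: [-163.93, 163.93], [-17.29, 119.83], [-79.2, 71.16], [3.27, 140.29], [-89.18, 269.18], [5.43, 117.66], [-154.24, 154.24]. Speed limits (degrees/s): [147.25, 147.25, 180, 180, 180, 180, 180].

INTERFACE

Orientations are given as [roll, pitch, yaw] about the fixed x, y, z axes, in that order (R = Rz(yaw) Ry(pitch) Rx(roll)).
In Python, from cell import env, viewer, boxes_of, masks_of gives the robot as it stands. The module is installed in compiled form; this text tells all that it offers.
- The arm moves only by the tool apply_moves, never from a script. Its argument "moves" is a list of rows, each a list of 7 numbers: the shift along the tool's x, y, z scaled (see below), then the turn, a rotation vector about the tool's x, y, z scaled (see below), then the opening, from 0 (shut) to 1 (fully open). A call has 1 to 20 rows; each row is the pose to reach, as a shift and turn from the pose commanded when the call began, along the tool's axes at that moment; what a row does not reach only later rows make up. The controller multiplies each number of a shift by 0.2 m and each number of a turn by 1.5 rad. A row lasts 1/10 s, in which the tool goes at most 50 mm and 8.59 degrees, less where a joint would pass 70% of its speed; a pose out of reach is approached as far as the arm can. A call with a number of a shift or a turn outside -1 to 1 is refused whole. A call with a gripper value outside its range is refused whole. The fingers move at their own pace and stop on an object; "grip_force" is the grip in N (left out, the last holds). Time passes only in rows, so rows that repeat a pose let the fingers close. It gives the time, the measured TCP pose, the force, the opening and the grip force at its end, in the units of the state.
- env.get_obs(): the state, without advancing time (a new reading comes with each control period).
- viewer.read_camera(name): name is "scene" or "top"; returns the picture (480x640x3 uint8, red, green, blue); there is no depth.
- viewer.get_calibration(name): a dict with "fov_y" (degrees; the focal length in pixels is half the picture's height over the tangent of half this angle, whatever the lens; pixels are square), "cx", "cy" (the principal point, pixels), "k1" (the pictures are not rectified: a ray, as slopes to the right and down, at radius r is drawn at 1 + k1 r^2 times it, then the intrinsics apply), "position" and "orientation" of the camera in the world. Camera axes: x right, y up, looking along -z (the intrinsics and any distortion apply to the point x, -y, -z); pixel columns grow to the right and rows downward; lengths in m; the calibration is good to about 2 mm. A picture is of the moment at which its call begins. get_calibration takes no time and is no camera call.
- env.sign_off(): hands the job in; it is judged then, once.
Trained networks look in the newest picture that a camera, given by its name, has taken for a name from the list of things; names that differ only in an ending like _2 or _b are one class to them, and where a whole thing is asked for, a point or a joint stands for the part that bears it (a point fixed in the world has none). Each returns a list of dicts, best first, with "conf" (0 to 1); they miss things now and then, are a little off and sometimes report something else, mostly with a low value. They report only what shows in the picture. A call takes as long as a camera call. They do not tell look-alikes from the thing itself.
- boxes_of(camera, target): "location" ([column, row] in pixels, amid what is visible of it).
- masks_of(camera, target): "pixels" (480x640 bool, what is visible of it) and "location" ([column, row] in pixels, amid what is visible of it).
The state is a dict: "time_s": time; "qpos": joint angles; "joint_velocities": joint speeds; "effort": joint torques, N m; "tool_pos": TCP position; "tool_rot": TCP orientation; "force": force on the tool from outside, world axes, zero at the start; "wrist_torque": the same for the moment, N m; "grip_width": finger opening in m; "grasp_force": force on a finger pad.
Only numpy, scipy, OpenCV 4.12 (cv2) and the standard library are available. Lean on these libraries where they do the work, as an engineer would, in place of code of your own. Each camera call takes 0.05 s, during which the arm holds its last target. There are 200 camera calls.

TASK

Set the overhead camera out one hole further over the notebook: first counterweight the stand, lowering the large ballast disc and then the small one down the post on its base until each sits fully home, without dropping them. Then pull up the red plunger knob, slide the camera carriage out along the boom to the very next hole and let the pin go home in it. Finish with the knob still held in the gripper and the pin kept fully home, so that I can tighten the clamp, and leave everything else on the desk where it is.

Things in the scene. Friction and masses are not known exactly. Their poses are not given: they have to be found in the camera images.
- stand: Camera stand, fixed. Origin on the desk under the column's axis, z up, +y out along the boom. Dark steel plate 120 x 270 x 12 mm, y = -205 to 65 mm. Column 32 mm thick, on it a black clamp head 52 x 56 x 52 mm. Boom: aluminium tube 25 mm square, axis 220 mm above the desk, y = -45 to 305 mm, with 11 mm holes in its top face at y = 90, 130, 170, 210, 250 mm.
- post_foot (a point): Foot of the ballast post: on its axis, on top of the base plate, 12 mm above the desk, at stand y = -160 mm; axes as the stand's. The post is a bare upright steel pin, 14 mm thick and 62 mm high above the plate, its top 4 mm tapered.
- large_disc: Large ballast disc, dark steel ring, 56 mm outside, 18 mm bore, 30 mm high, about 0.5 kg. Origin at the centre of its underside, z along the bore. It starts flat on the desk.
- small_disc: Small ballast disc, brass coloured ring, 44 mm outside, 18 mm bore, 26 mm high, about 0.26 kg. Origin at the centre of its underside, z along the bore. It starts flat on the desk.
- knob (a point): Centre of the red plunger knob, an upright cylinder 26 mm wide and 22 mm high on top of the camera carriage; it moves with the plunger. With the pin home this point is 269 mm above the desk; the carriage's top face (36 mm wide) is 31 mm below it; a neck 16 to 20 mm thick joins the two.
- plunger (a joint): Lift of the spring plunger (m): 0 = pin home in a hole, grows upward as the knob is pulled, stop at 0.012. The 8 mm round-nosed pin reaches 9 mm into the boom, so it is clear above 0.009. The spring pushes it down with about 5 N when home and 11 N when fully up.
- carriage (a joint): Place along the boom (m) of the black camera carriage, a sleeve 36 x 36 x 70 mm with a white camera under it: about 0 in the hole where it starts, 0.040 in the next one outward (stand +y), -0.040 in the one nearer the column. Slides with about 2.5 N of friction once the pin is clear; a pin that is home has 1.5 mm of play either way.
- next_hole (a point): Centre of the mouth of the next hole outward, in the boom's top face, 232.5 mm above the desk; it does not move.
- notebook: Open notebook under the camera, 210 x 290 x 13 mm, origin at the centre of its underside. Bystander.
- mouse: Black computer mouse, 105 x 60 x 34 mm, on a 3 mm mat (200 x 240 mm). Origin at the centre of its underside. Bystander.
- mug: White mug, 76 mm wide, 90 mm high, origin at the centre of its underside. Bystander.
- glass_jar: Glass jar with cork lid, 70 mm wide, 130 mm high, origin at the centre of its underside. Bystander.
- stapler: Blue and black stapler, 130 x 34 x 47 mm, origin at the centre of its underside. Bystander.
- phone: Phone lying flat, 150 x 73 x 9 mm, origin at the centre of its underside. Bystander.
- sticky_notes: Two pads of sticky notes, yellow under pink, 76 x 76 x 24 mm, origin at the centre of its underside. Bystander.
Things that resemble listed ones, but are neither listed nor needed, are in the scene too. What is meant by the large_disc is not purple or white, and is the smaller of those in its own colour.

How it is judged (in metres and radians):
On the way, in this order (a step that is already met when the one before it is completed fails the run):
1. the large disc is home at the foot of the post, the carriage still in its first hole (horizontal distance between large_disc and post_foot below 0.004 m and z of large_disc in the frame of post_foot between -0.003 and 0.0025 m and angle between large_disc's own z axis and vertical below 0.06 rad and value of joint carriage between -0.006 and 0.006 m), for 0.2 s.
2. the small disc is home on the large one, the carriage still in its first hole (all of step 1 and horizontal distance between small_disc and post_foot below 0.004 m and z of small_disc in the frame of post_foot between 0.027 and 0.0325 m and angle between small_disc's own z axis and vertical below 0.06 rad), for 0.2 s.
3. the plunger is pulled clear of its hole by the gripper (horizontal distance between each of large_disc, small_disc and post_foot below 0.004 m and z of large_disc in the frame of post_foot between -0.003 and 0.0025 m and angle between each of large_disc, small_disc's own z axis and vertical below 0.06 rad and z of small_disc in the frame of post_foot between 0.027 and 0.0325 m and value of joint plunger above 0.007 m and contact force between the fingers and plunger above 1 N), for 0.05 s.
4. the pin is home in the next hole outward (horizontal distance between each of large_disc, small_disc and post_foot below 0.004 m and z of large_disc in the frame of post_foot between -0.003 and 0.0025 m and angle between each of large_disc, small_disc's own z axis and vertical below 0.06 rad and z of small_disc in the frame of post_foot between 0.027 and 0.0325 m and value of joint carriage between 0.0365 and 0.0435 m and value of joint plunger below 0.002 m), for 0.2 s.
At the end, for the whole second after the job is handed in: Both discs let go on the post, large flat on the plate, small flat on it (within 4 mm of its axis, 2.5 mm of the seat); carriage within 3.5 mm of the next hole outward, at rest; pin home within 2 mm; knob still held by the fingers (over 4 N, grasp point within 30 mm of its centre) (all of step 4 and contact force between the fingers and plunger above 4 N and distance between the grasp point and knob below 0.03 m and velocity of joint carriage below 0.01 m/s and contact force between the fingers and large_disc below 0.1 N and contact force between the fingers and small_disc below 0.1 N); the arm keeps its last pose, push and grip.
It fails at once if the carriage leaves its first hole before both discs are on the post (value of joint carriage above 0.012 m and not ((horizontal distance between large_disc and post_foot below 0.004 m and z of large_disc in the frame of post_foot between -0.003 and 0.0025 m and angle between large_disc's own z axis and vertical below 0.06 rad) and (horizontal distance between small_disc and post_foot below 0.004 m and z of small_disc in the frame of post_foot between 0.027 and 0.0325 m and angle between small_disc's own z axis and vertical below 0.06 rad))).
It fails at once if the carriage is slid in towards the column (value of joint carriage below -0.012 m).
It fails at once if the large disc is dropped down the post (linear speed of large_disc above 0.45 m/s and horizontal distance between large_disc and post_foot below 0.012 m and z of large_disc in the frame of post_foot below 0.062 m and contact force between the fingers and large_disc below 0.2 N).
It fails at once if the small disc is dropped down the post (linear speed of small_disc above 0.45 m/s and horizontal distance between small_disc and post_foot below 0.012 m and z of small_disc in the frame of post_foot below 0.062 m and contact force between the fingers and small_disc below 0.2 N).
It fails at once if a bystander is moved more than 20 mm (distance of any of notebook, mouse, mug, glass_jar, stapler, phone, sticky_notes from where it was at the start of the episode above 0.02 m).
It also fails if it takes over 67 s, if anything falls off the work surface, if the arm or the gripper's body presses on something with over 40 N, if the wrist force passes 120 N, or if a joint passes its speed limit or range.

## Working session

There is one attempt and no reset: what is moved stays moved. The work goes in short steps, Python scripts to look and compute and a tool call to move; the robot and the scene stay as the last step left them, time stands still between calls to the robot, and variables do not carry over. Pictures are saved under pics/ and viewed, at most 10 in all, crops included, and the job is handed in when it is done.

Besides the shell and the picture viewer there is one more tool, called in YAML: its name, and indented under it one key for each argument. apply_moves: Moves the arm, as the interface text tells. Shifts and turns lie within -1 to 1; 1 stands for 0.2 m of shift or 1.5 rad of turn. Its arguments: {"type":"object","properties":{"moves":{"type":"array","items":{"type":"array","items":{"type":"number","minimum":-1,"maximum":1}}},"grip_force":{"type":"number"}},"required":["moves"]}

```bash
mkdir -p pics; cat > h.py <<'E'
import numpy as np, cv2
from cell import env, viewer, boxes_of, masks_of
from scipy.spatial.transform import Rotation as R
def cal(n):
    c=viewer.get_calibration(n); f=240/np.tan(np.radians(c['fov_y'])/2)
    o=np.array(c['orientation'],float)
    M=o if o.shape==(3,3) else R.from_euler('xyz',o,degrees=True).as_matrix()
    return c,f,M,np.array(c['position'])
def pix(n,p):
    c,f,M,t=cal(n); q=(np.atleast_2d(p)-t)@M; x=q[:,0]/-q[:,2]; y=-q[:,1]/-q[:,2]
    s=1+c['k1']*(x*x+y*y); return np.c_[c['cx']+f*x*s,c['cy']+f*y*s]
def ray(n,uv):
    c,f,M,t=cal(n); d=np.array([(uv[0]-c['cx'])/f,(uv[1]-c['cy'])/f]); s=d.copy()
    for _ in range(20): s=d/(1+c['k1']*(s@s))
    return t,M@np.array([s[0],-s[1],-1])
def onz(n,uv,z):
    t,d=ray(n,uv); return t+d*(z-t[2])/d[2]
def snap(n,f):
    im=viewer.read_camera(n); cv2.imwrite(f'pics/{f}.png',im[:,:,::-1]); return im
E
python3 - <<'E'
from h import *
for n in('scene','top'):
    snap(n,n+'0'); print(viewer.get_calibration(n))
    for t in('large_disc','small_disc','knob','stand','carriage'):
        for d in boxes_of(n,t)[:5]: print(n,t,round(d['conf'],2),np.round(d['location']),np.round(onz(n,d['location'],.03 if 'disc' in t else .27 if t=='knob' else .22),3))
print(env.get_obs())
E
```

```text
{'fov_y': 53.490261277540526, 'cx': 321.0187344446617, 'cy': 234.92508250311676, 'k1': -0.030051278886710536, 'position': array([1.08694609, 0.04431449, 1.08330277]), 'orientation': array([ 31.64320307,   0.24072548, 108.30390984])}
scene large_disc 0.83 [203. 174.] [ 0.383 -0.544  0.03 ]
scene large_disc 0.69 [197. 216.] [ 0.519 -0.499  0.03 ]
scene large_disc 0.69 [262. 259.] [ 0.585 -0.282  0.03 ]
scene large_disc 0.64 [234. 235.] [ 0.544 -0.38   0.03 ]
scene small_disc 0.51 [254. 205.] [ 0.439 -0.364  0.03 ]
scene knob 0.73 [450. 243.] [0.551 0.132 0.27 ]
scene knob 0.61 [432. 229.] [0.528 0.092 0.27 ]
scene stand 0.75 [381. 266.] [0.615 0.014 0.22 ]
scene carriage 0.96 [445. 259.] [0.558 0.135 0.22 ]
{'fov_y': 57.2951055007278, 'cx': 327.1252896272687, 'cy': 241.18560612808142, 'k1': -0.047163018172664835, 'position': array([ 0.42594023, -0.10842508,  1.19818128]), 'orientation': array([ 7.69187557e+00, -7.17000916e-02, -8.96557327e+01])}
top large_disc 0.86 [472. 264.] [ 0.524 -0.498  0.03 ]
top large_disc 0.8 [397. 243.] [ 0.58  -0.296  0.03 ]
top large_disc 0.8 [495. 317.] [ 
[... 343 characters left out ...]
0.6, 'qpos': array([-74.88098964,  18.39184827,  -4.01737099,  83.10782286,
         1.29411589,  78.54015259,  -3.26009977]), 'joint_velocities': array([ 0.01440154, -0.01837095,  0.02452134, -0.00288613,  0.07224287,
       -0.09210954,  0.04599989]), 'effort': array([-3.03506040e-04, -4.90797579e+01, -4.02919902e-01, -3.12607527e+01,
       -6.35873107e-02,  3.37357353e-02,  3.15464399e-05]), 'tool_pos': array([0.16068682, 0.62984854, 0.22258517]), 'tool_rot': array([1.79994735e+02, 1.43680122e-03, 1.65690722e+02]), 'force': array([-0.09944422,  0.11512241, -0.33517431]), 'wrist_torque': array([-0.04346925, -0.00422437,  0.07421673]), 'grasp_force': 0.0, 'grip_width': 0.08696501378489013}
```

View pics/scene0.png

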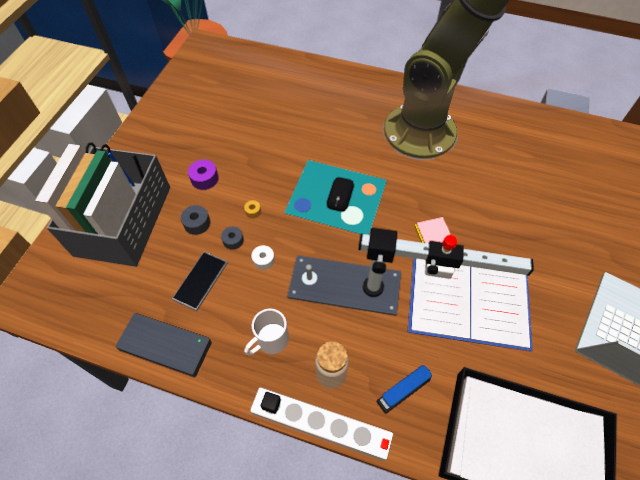

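View pics/top0.png

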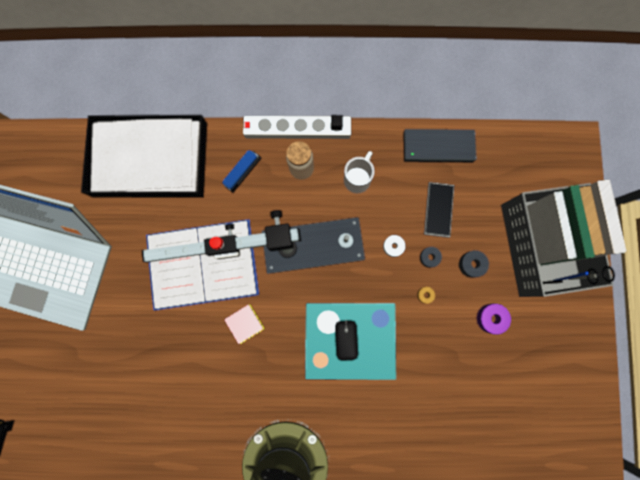

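```bash
python3 - <<'E'
from h import *
s=cv2.imread('pics/scene0.png'); t=cv2.imread('pics/top0.png')
a=cv2.resize(s[160:280,180:380],(800,480),interpolation=3)[:,:,:]
b=cv2.resize(t[205:285,340:500],None,fx=3.5,fy=3.5,interpolation=3)
cv2.imwrite('pics/c1.png',cv2.resize(s[160:300,180:366],(797,600),interpolation=3))
cv2.imwrite('pics/c2.png',cv2.resize(t[200:300,200:333+34],(800,480),interpolation=3))
for n in('scene','top'):
    for tg in('large_disc','small_disc','knob'):
        for d in masks_of(n,tg)[:5]:
            m=d['pixels']; 
            r,c=np.where(m); print(n,tg,round(d['conf'],2),d['location'],m.sum(),c.min(),c.max(),r.min(),r.max(),round(c.mean(),1),round(r.mean(),1))
E
```

```text
scene large_disc 0.82 [195.1, 218.2] 680 181 209 205 233 195.2 219.1
scene large_disc 0.67 [233.9, 235.6] 423 221 243 226 248 232.3 237.1
scene large_disc 0.6 [263.7, 257.6] 414 252 274 245 267 263.3 256.3
scene small_disc 0.67 [253.9, 209.8] 251 245 261 200 217 252.9 208.6
scene knob 0.58 [450.3, 243.3] 193 442 456 234 249 449.0 241.8
top large_disc 0.95 [496.4, 318.4] 809 477 510 304 333 493.4 318.2
top large_disc 0.88 [395.4, 245.4] 367 384 405 236 256 394.2 246.0
top large_disc 0.82 [434.1, 257.3] 372 419 441 247 267 430.0 257.1
top large_disc 0.77 [472.5, 264.1] 580 459 488 251 276 473.0 263.8
top small_disc 0.61 [424.9, 297.0] 240 417 435 287 302 425.6 294.8
top knob 0.61 [212.8, 244.3] 143 209 222 237 249 215.6 242.6
```

View pics/c1.png

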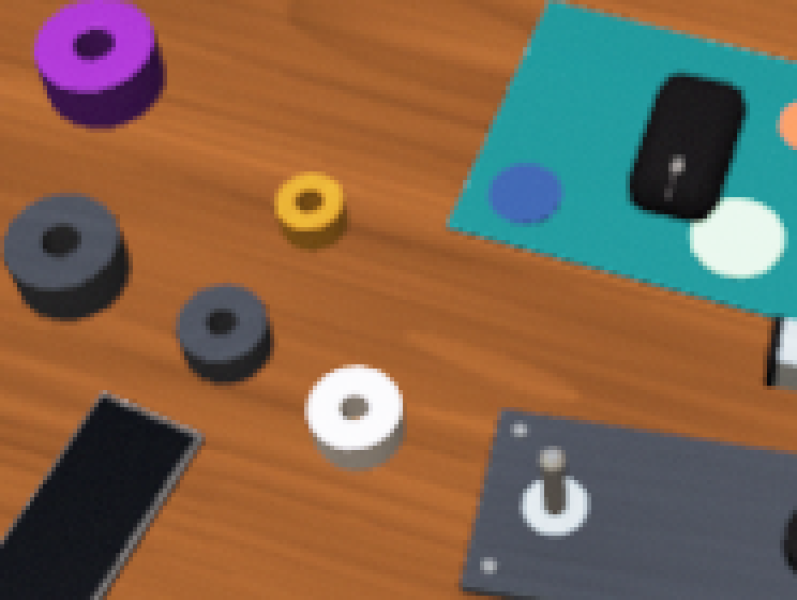

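View pics/c2.png

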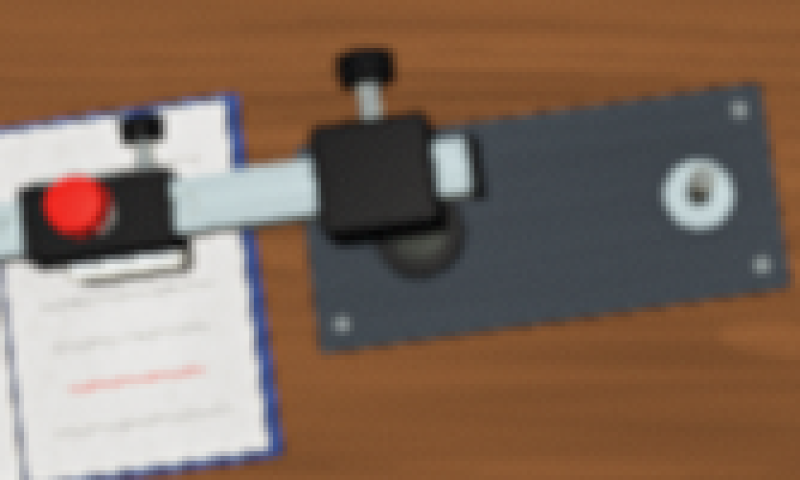

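```bash
cat >> h.py <<'E'
from scipy.optimize import least_squares
def disc_fit(n,m,r,h,x0,z0=0):
    a=np.linspace(0,2*np.pi,60); 
    def cen(p):
        P=np.concatenate([np.c_[p[0]+r*np.cos(a),p[1]+r*np.sin(a),a*0+z0+z] for z in(0,h)])
        H=cv2.convexHull(pix(n,P).astype(np.float32)); M=cv2.moments(H); return np.array([M['m10']/M['m00'],M['m01']/M['m00']]),M['m00']
    rr,cc=np.where(m); c=np.array([cc.mean(),rr.mean()])
    s=least_squares(lambda p:cen(p)[0]-c,x0,diff_step=1e-4); return s.x,cen(s.x)[1]
def stand_pts(p,L):
    L=np.atleast_2d(L); c,s=np.cos(p[2]),np.sin(p[2]); return np.c_[p[0]+c*L[:,0]-s*L[:,1],p[1]+s*L[:,0]+c*L[:,1],L[:,2]]
E
python3 - <<'E'
from h import *
for tg,r,h,x0 in(('large_disc',.028,.03,(.54,-.39)),('small_disc',.022,.026,(.445,-.364))):
    for n in('scene','top'):
        im=viewer.read_camera(n); q=pix(n,[*x0,.015])[0]
        for d in masks_of(n,tg):
            if np.hypot(*(q-d['location']))<14:
                m=d['pixels']; s,A=disc_fit(n,m,r,h,x0); print(tg,n,s.round(4),A,m.sum())
        # colour segmentation
        hsv=cv2.cvtColor(im,cv2.COLOR_RGB2HSV).astype(int); y,x=np.mgrid[:480,:640]; near=np.hypot(x-q[0],y-q[1])<20
        m=(near&((hsv[...,0]>60)|(hsv[...,1]<90)|(hsv[...,2]<60))) if tg[0]=='l' else near&(hsv[...,0]>19)&(hsv[...,0]<35)&(hsv[...,1]>150)
        m=m.astype(np.uint8); k,lab,st,_=cv2.connectedComponentsWithStats(m); i=1+st[1:,4].argmax(); M=lab==i
        c,_=cv2.findContours(M.astype(np.uint8),0,1); M=cv2.drawContours(np.zeros((480,640),np.uint8),c,-1,1,-1)>0
        s,A=disc_fit(n,M,r,h,x0); print(' colour',s.round(4),A,M.sum(), 'boretop px',pix(n,[*s,h]).round(1))
f=lambda a:(200+a[0]/4.79,200+a[1]/4.8); g=lambda a:(180+a[0]/4.285,160+a[1]/4.286)
T=[((.06,-.205,.012),f((760,85))),((-.06,-.205,.012),f((787,285))),((-.06,.065,.012),f((322,350))),((0,-.16,.072),f((698,185)))]
S=[((-.06,-.205,.012),g((503,410))),((.06,-.205,.012),g((462,583))),((0,-.16,.072),g((552,457))),((0,-.16,.012),g((555,505)))]
out=[]
for n,D in(('top',T),('scene',S)):
    L=np.array([d[0] for d in D]); U=np.array([d[1] for d in D])-.4
    for flip in(1,):
        s=least_squares(lambda p:(pix(n,stand_pts(p,L))-U).ravel(),(.575,-.03,0),loss='soft_l1'); out.append(s.x)
        print(n,s.x.round(4),(s.fun.reshape(-1,2)).round(1).tolist(),'post',stand_pts(s.x,(0,-.16,.012)).round(4))
for n,u in(('top',(215.6,242.6)),('scene',(449,241.8))): print('knob',n,onz(n,u,.269).round(4))
p=np.mean(out,0)
for n in('top','scene'): print(n,'knob pred from stand y90/130/170',[stand_pts(p,(0,y,.269)).round(3).tolist() for y in(.09,.13,.17,.21)])
E
```

```text
large_disc scene [ 0.5421 -0.386 ] 435.9793285008054 420
 colour [ 0.5432 -0.3869] 436.3067214535549 389 boretop px [[231.1 234.3]]
large_disc top [ 0.5436 -0.3873] 389.1255092828069 334
 colour [ 0.5449 -0.3893] 389.3514716634527 350 boretop px [[431.7 256.2]]
small_disc scene [ 0.439  -0.3724] 256.0593728298554 241
 colour [ 0.4348 -0.3765] 255.0605606813915 139 boretop px [[251.1 203.9]]
small_disc top [ 0.4417 -0.3728] 246.060445131734 202
 colour [ 0.4426 -0.3763] 246.40861395699903 145 boretop px [[427.4 294.6]]
top [0.567  0.0011 0.1352] [[-0.1, -0.4], [0.4, 1.1], [-1.5, 0.3], [0.5, -0.9]] post [[ 0.5886 -0.1574  0.012 ]]
scene [0.5666 0.0029 0.1434] [[-0.3, -1.1], [-0.6, 0.7], [0.4, 0.0], [0.4, 0.1]] post [[ 0.5895 -0.1554  0.012 ]]
knob top [0.5469 0.1297 0.269 ]
knob scene [0.5474 0.1308 0.269 ]
top knob pred from stand y90/130/170 [[[0.554, 0.091, 0.269]], [[0.549, 0.131, 0.269]], [[0.543, 0.17, 0.269]], [[0.538, 0.21, 0.269]]]
scene knob pred from stand y90/130/170 [[[0.554, 0.091, 0.269]], [[0.549, 0.131, 0.269]], [[0.543, 0.17, 0.269]], [[0.538, 0.21, 0.269]]]
```

Large_disc candidates (scene px): purple (203,174), white (262,257), dark (195,219), dark (232,237). The crop confirms that the dark one at (232,237) is the smaller of the two dark ones, so it is the one meant. The small disc is the brass one at (253,208), the post top is at (309,266), and the knob is at (449,242).

```bash
cat >> h.py <<'E'
def mv(p,q):
    "scaled row from pose p=(x,y,z,yaw) to q, tool down"
    y=np.radians(p[3]); d=np.subtract(q[:3],p[:3]); c,s=np.cos(y),np.sin(y)
    t=-(np.radians(q[3]-p[3])+np.pi)%(2*np.pi)-np.pi if False else -np.radians(q[3]-p[3])
    return np.round([(c*d[0]+s*d[1])/.2,(s*d[0]-c*d[1])/.2,-d[2]/.2,0,0,t/1.5],3).tolist(), int(np.ceil(max(np.linalg.norm(d)/.05,abs(q[3]-p[3])/8.59)))
def now():
    o=env.get_obs(); return [*o['tool_pos'],o['tool_rot'][2]]
E
python3 - <<'E'
from h import *
W=[now(),(.32,.5,.34,125),(.43,.32,.35,80),(.45,.13,.35,50),(.46,-.06,.33,20),(.50,-.23,.25,0),(.5435,-.3875,.12,0)]
for a,b in zip(W,W[1:]): print(b,mv(a,b))
E
```

```text
(0.32, 0.5, 0.34, 125) ([-0.932, -0.432, -0.587, 0.0, 0.0, 0.473], 5)
(0.43, 0.32, 0.35, 80) ([-1.053, -0.066, -0.05, 0.0, 0.0, 0.524], 6)
(0.45, 0.13, 0.35, 50) ([-0.918, 0.263, -0.0, 0.0, 0.0, 0.349], 4)
(0.46, -0.06, 0.33, 20) ([-0.696, 0.649, 0.1, 0.0, 0.0, 0.349], 4)
(0.5, -0.23, 0.25, 0) ([-0.103, 0.867, 0.4, 0.0, 0.0, 0.233], 4)
(0.5435, -0.3875, 0.12, 0) ([0.217, 0.788, 0.65, 0.0, 0.0, -0.0], 5)
```

apply_moves:
  moves:
    - [-0.932,-0.432,-0.587,0,0,0.473,0.8]
    - [-0.932,-0.432,-0.587,0,0,0.473,0.8]
    - [-0.932,-0.432,-0.587,0,0,0.473,0.8]
    - [-0.932,-0.432,-0.587,0,0,0.473,0.8]
    - [-0.932,-0.432,-0.587,0,0,0.473,0.8]
    - [-0.932,-0.432,-0.587,0,0,0.473,0.8]

```text
time_s: 1.9
tool_pos: [0.3266, 0.4967, 0.3441]
tool_rot: [179.6, 0.0, 124.4]
force: [-0.4, 0.2, -0.5]
grip_width: 0.0698
grasp_force: 0.0
```

apply_moves:
  moves:
    - [-1,-0.07,-0.05,0,0,0.52,0.8]
    - [-1,-0.07,-0.05,0,0,0.52,0.8]
    - [-1,-0.07,-0.05,0,0,0.52,0.8]
    - [-1,-0.07,-0.05,0,0,0.52,0.8]
    - [-1,-0.07,-0.05,0,0,0.52,0.8]
    - [-1,-0.07,-0.05,0,0,0.52,0.8]

```text
time_s: 2.5
tool_pos: [0.4237, 0.3275, 0.35]
tool_rot: [-180.0, -0.1, 80.1]
force: [-0.5, 0.1, -0.2]
grip_width: 0.0693
grasp_force: 0.0
```

apply_moves:
  moves:
    - [-0.92,0.26,0,0,0,0.35,0.8]
    - [-0.92,0.26,0,0,0,0.35,0.8]
    - [-0.92,0.26,0,0,0,0.35,0.8]
    - [-0.92,0.26,0,0,0,0.35,0.8]
    - [-0.92,0.26,0,0,0,0.35,0.8]

```text
time_s: 3.0
tool_pos: [0.4444, 0.1335, 0.3505]
tool_rot: [179.9, -0.0, 50.0]
force: [0.5, 0.1, 1.1]
grip_width: 0.0697
grasp_force: 0.0
```

apply_moves:
  moves:
    - [-0.7,0.65,0.1,0,0,0.35,0.8]
    - [-0.7,0.65,0.1,0,0,0.35,0.8]
    - [-0.7,0.65,0.1,0,0,0.35,0.8]
    - [-0.7,0.65,0.1,0,0,0.35,0.8]
    - [-0.7,0.65,0.1,0,0,0.35,0.8]

```text
time_s: 3.5
tool_pos: [0.4541, -0.057, 0.3297]
tool_rot: [179.9, 0.0, 19.9]
force: [0.9, -0.5, 0.9]
grip_width: 0.0694
grasp_force: 0.0
```

apply_moves:
  moves:
    - [-0.1,0.87,0.3,0,0,0.23,0.8]
    - [-0.1,0.87,0.3,0,0,0.23,0.8]
    - [-0.1,0.87,0.3,0,0,0.23,0.8]
    - [-0.1,0.87,0.3,0,0,0.23,0.8]
    - [-0.1,0.87,0.3,0,0,0.23,0.8]
    - [-0.1,0.87,0.3,0,0,0.23,0.8]

```text
time_s: 4.1
tool_pos: [0.4965, -0.2203, 0.2691]
tool_rot: [-180.0, 0.1, 0.7]
force: [-0.1, -0.2, 0.2]
grip_width: 0.0697
grasp_force: 0.0
```

```bash
python3 - <<'E'
from h import *
p=now(); print(p, env.get_obs()['qpos'].round(1), mv(p,(.5435,-.3875,.11,0)))
E
```

```text
[np.float64(0.4964690853723933), np.float64(-0.22032788829535657), np.float64(0.26908390155887757), np.float64(0.6866763476775329)] [-25.6   4.7  50.   95.8  -3.7  81.3 -64.5] ([0.225, 0.839, 0.795, 0.0, 0.0, 0.008], 5)
```

apply_moves:
  moves:
    - [0.225,0.84,0.8,0,0,0.008,0.8]
    - [0.225,0.84,0.8,0,0,0.008,0.8]
    - [0.225,0.84,0.8,0,0,0.008,0.8]
    - [0.225,0.84,0.8,0,0,0.008,0.8]
    - [0.225,0.84,0.8,0,0,0.008,0.8]
    - [0.225,0.84,0.8,0,0,0.008,0.8]
    - [0.225,0.84,0.8,0,0,0.008,0.8]

```text
time_s: 4.8
tool_pos: [0.5432, -0.3876, 0.1091]
tool_rot: [-179.8, 0.0, -0.0]
force: [0.1, 0.3, 1.2]
grip_width: 0.0694
grasp_force: 0.0
```

```bash
python3 - <<'E'
from h import *
p=now(); print(np.round(p,4), env.get_obs()['qpos'].round(1), mv(p,(.5435,-.3875,.004,0)))
s=snap('scene','s1'); t=snap('top','t1')
q=pix('scene',[.5435,-.3875,.05])[0].astype(int); a=s[q[1]-60:q[1]+60,q[0]-65:q[0]+65]
q=pix('top',[.5435,-.3875,.05])[0].astype(int); b=t[q[1]-60:q[1]+60,q[0]-65:q[0]+65]
cv2.imwrite('pics/c3.png',cv2.resize(np.hstack([a,b]),(780,360),interpolation=3)[:,:,::-1])
E
```

```text
[ 0.5432 -0.3876  0.1091 -0.0397] [ -1.9  31.5  48.4  89.5 -24.7  70.3 -39.2] ([0.001, -0.0, 0.526, 0.0, 0.0, -0.0], 3)
```

View pics/c3.png

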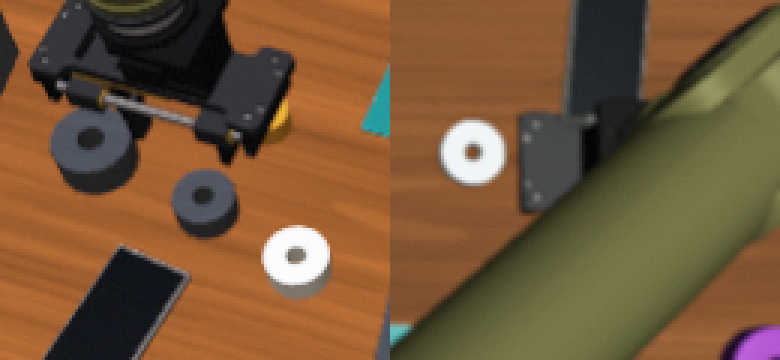

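The scene crop shows the open fingers at about (165,120), above and behind the smaller dark disc at (205,200). That fits the gripper's height, so I'm descending.

apply_moves:
  moves:
    - [0,0,0.25,0,0,0,0.8]
    - [0,0,0.4,0,0,0,0.8]
    - [0,0,0.48,0,0,0,0.8]
    - [0,0,0.525,0,0,0,0.8]
    - [0,0,0.525,0,0,0,0.8]
    - [0,0,0.525,0,0,0,0.8]
    - [0,0,0.525,0,0,0,0.5]
    - [0,0,0.525,0,0,0,0.5]
    - [0,0,0.525,0,0,0,0.5]
    - [0,0,0.525,0,0,0,0.5]
    - [0,0,0.525,0,0,0,0.5]
  grip_force: 30

```text
time_s: 6.0
tool_pos: [0.5428, -0.3886, 0.006]
tool_rot: [-179.8, -0.1, -0.2]
force: [-0.2, 5.1, 4.9]
grip_width: 0.0555
grasp_force: 30.0
```

apply_moves:
  moves:
    - [0,0,-0.1,0,0,0,0.5]
    - [0,0,-0.3,0,0,0,0.5]
    - [0,-0.1,-0.5,0,0,0,0.5]
    - [0,-0.3,-0.5,0,0,0,0.5]
    - [0.05,-0.5,-0.5,0,0,0,0.5]
    - [0.1,-0.7,-0.5,0,0,0,0.5]
    - [0.15,-0.9,-0.5,0,0,0,0.5]
    - [0.23,-1,-0.5,0,0,0,0.5]
    - [0.23,-1,-0.5,0,0,0,0.5]
    - [0.23,-1,-0.5,0,0,0,0.5]

```text
time_s: 7.0
tool_pos: [0.5884, -0.1902, 0.1044]
tool_rot: [180.0, 0.1, -0.2]
force: [-0.2, -1.5, -4.9]
grip_width: 0.0555
grasp_force: 30.0
```

```bash
python3 - <<'E'
from h import *
p=now(); print(np.round(p,4), env.get_obs()['qpos'].round(1), mv(p,(.589,-.1565,.106,0)), env.get_obs()['grip_width'],env.get_obs()['force'])
E
```

```text
[ 0.5884 -0.1902  0.1044 -0.1701] [-23.1  25.3  48.9  97.4 -20.4  66.8 -58.9] ([0.003, -0.169, -0.008, 0.0, 0.0, -0.002], 1) 0.0555247802323166 [-0.22955048 -1.45072137 -4.9165455 ]
```

apply_moves:
  moves:
    - [0,-0.1,0,0,0,0,0.5]
    - [0.003,-0.168,0,0,0,0,0.5]
    - [0.003,-0.168,0,0,0,0,0.5]
    - [0.003,-0.168,0,0,0,0,0.5]
    - [0.003,-0.168,0,0,0,0,0.5]

```text
time_s: 7.5
tool_pos: [0.5891, -0.1587, 0.1051]
tool_rot: [179.9, -0.0, -0.4]
force: [0.0, -0.7, -4.6]
grip_width: 0.0553
grasp_force: 30.0
```

```bash
python3 - <<'E'
from h import *
p=now(); print(np.round(p,4))
s=snap('scene','s2'); t=snap('top','t2')
pr=pix('scene',[[.589,-.1565,.012],[.589,-.1565,.074],[p[0],p[1],p[2]-.006+.03],[p[0],p[1],p[2]-.006]]); print(pr.round(1))
for d in masks_of('scene','large_disc'):
    r,c=np.where(d['pixels']); print(round(d['conf'],2),c.mean(),r.mean(),d['pixels'].sum())
q=pr[2].astype(int); a=s[q[1]-50:q[1]+50,q[0]-65:q[0]+65]; print(q-[65,50])
cv2.imwrite('pics/c4.png',cv2.resize(a,(780,600),interpolation=3)[:,:,::-1])
E
```

```text
[ 0.5891 -0.1587  0.1051 -0.355 ]
[[309.1 277.2]
 [308.5 265.6]
 [306.9 254.1]
 [307.3 260.3]]
0.95 263.46454767726163 257.3545232273839 409
0.89 306.1026392961877 259.97067448680355 341
0.81 195.33991537376588 219.10578279266574 709
[241 204]
```

View pics/c4.png

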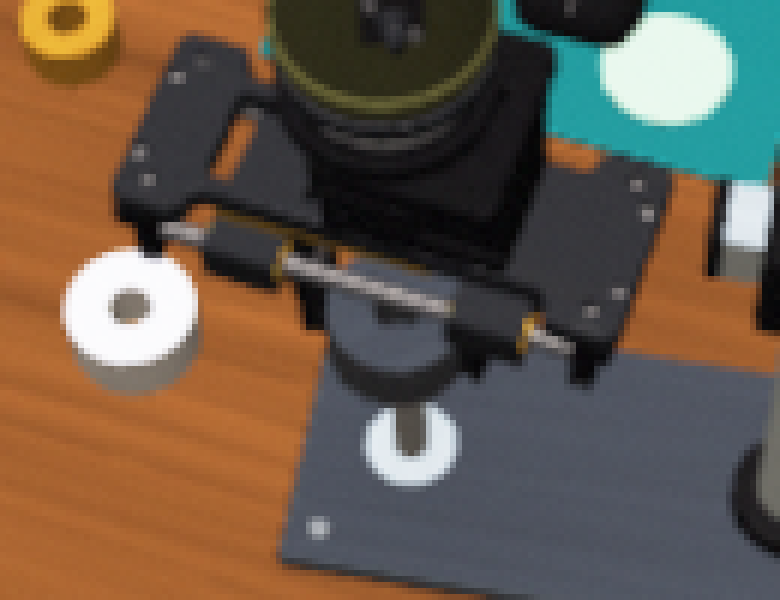

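```bash
python3 - <<'E'
from h import *
p=now(); a=np.linspace(0,2*np.pi,200)
P=np.concatenate([np.c_[p[0]+.028*np.cos(a),p[1]+.028*np.sin(a),a*0+z] for z in(p[2]-.006,p[2]+.024)])
q=pix('scene',P); print('pred hull',q.min(0),q.max(0))
print('d px/dx,dy per mm',pix('scene',[.59,-.1587,.1])-pix('scene',[.589,-.1587,.1]),pix('scene',[.589,-.1577,.1])-pix('scene',[.589,-.1587,.1]))
im=cv2.imread('pics/s2.png'); g=cv2.cvtColor(im,cv2.COLOR_BGR2GRAY).astype(int)
print('col profile row 258',g[258,288:324].tolist()); print('row profile col 307',g[254:285,307].tolist()); print('col304',g[260:280,304].tolist())
for n in (262,264,268): print('row',n,g[n,288:326].tolist())
print('post cols r274-277',g[273:279,300:320].tolist())
d=[d for d in masks_of('scene','large_disc') if abs(d['location'][0]-306)<6][0]['pixels']; r,c=np.where(d); print(c.min(),c.max(),r.min(),r.max())
E
```

```text
pred hull [294.90386098 243.69934397] [319.37875738 271.06205533]
d px/dx,dy per mm [[-0.13979943  0.35562288]] [[0.40211862 0.11674106]]
col profile row 258 [128, 128, 121, 83, 25, 27, 25, 54, 83, 88, 88, 89, 90, 90, 90, 86, 75, 72, 74, 77, 75, 72, 81, 86, 84, 87, 71, 38, 25, 30, 35, 42, 49, 52, 53, 56]
row profile col 307 [94, 51, 35, 55, 77, 85, 86, 86, 85, 88, 89, 82, 54, 34, 34, 35, 37, 55, 76, 81, 81, 83, 96, 105, 119, 182, 224, 231, 231, 232, 178]
col304 [86, 87, 88, 86, 87, 68, 44, 37, 35, 35, 38, 65, 131, 201, 230, 234, 234, 233, 233, 234]
row 262 [110, 111, 113, 114, 116, 117, 106, 73, 44, 48, 68, 82, 86, 88, 87, 85, 88, 86, 86, 85, 85, 88, 89, 90, 90, 90, 89, 69, 43, 23, 14, 16, 16, 15, 17, 15, 19, 18]
row 264 [107, 108, 108, 108, 107, 106, 105, 84, 54, 38, 38, 40, 55, 68, 78, 84, 87, 89, 90, 89, 92, 91, 90, 85, 73, 58, 43, 33, 34, 25, 13, 10, 6, 12, 51, 69, 66, 57]
row 268 [118, 119, 116, 116, 116, 104, 90, 87, 87, 82, 69, 53, 40, 35, 35, 36, 35, 37, 34, 34, 36, 35, 34, 33, 34, 32, 42, 56, 76, 85, 87, 81, 77, 81, 84, 84, 86, 86]
post cols r274-277 [[84, 84, 85, 135, 201, 228, 187, 81, 79, 78, 77, 104, 192, 228, 218, 168, 99, 87, 86, 86], [83, 83, 133, 202, 230, 233, 188, 81, 78, 79, 78, 93, 186, 230, 230, 221, 161, 86, 84, 85], [84, 97, 183, 231, 234, 233, 190, 83, 77, 77, 77, 93, 186, 229, 230, 232, 202, 116, 84, 85], [81, 106, 196, 235, 234, 233, 196, 96, 78, 78, 77, 93, 185, 229, 230, 232, 208, 132, 83, 83], [83, 122, 207, 234, 233, 233, 198, 105, 78, 78, 76, 94, 186, 230, 232, 232, 208, 133, 83, 83], [83, 133, 210, 235, 233, 233, 205, 119, 80, 79, 76, 110, 194, 230, 232, 233, 209, 134, 84, 83]]
296 317 247 270
```

apply_moves:
  moves:
    - [0,-0.011,0,0,0,0,0.5]
    - [0,-0.011,0,0,0,0,0.5]
    - [0,-0.011,0.02,0,0,0,0.5]

```text
time_s: 8.0
tool_pos: [0.59, -0.1549, 0.1014]
tool_rot: [180.0, -0.1, -0.2]
force: [-0.2, 0.4, -5.1]
grip_width: 0.0551
grasp_force: 30.0
```

apply_moves:
  moves:
    - [-0.004,0.006,0.03,0,0,0,0.5]
    - [-0.004,0.006,0.06,0,0,0,0.5]
    - [-0.004,0.006,0.08,0,0,0,0.5]
    - [-0.004,0.006,0.08,0,0,0,0.5]
    - [-0.004,0.006,0.08,0,0,0,0.5]

```text
time_s: 8.5
tool_pos: [0.5886, -0.1561, 0.0848]
tool_rot: [180.0, 0.0, -0.3]
force: [1.2, -0.0, -5.2]
grip_width: 0.0555
grasp_force: 30.0
```

```bash
python3 - <<'E'
from h import *
for i in range(3): viewer.read_camera('top'); print(np.round(now(),4),env.get_obs()['force'].round(1))
E
```

```text
[ 0.5888 -0.1562  0.0851 -0.2734] [ 0.5 -1.5 -3.8]
[ 0.5889 -0.1562  0.0852 -0.2673] [ 0.2 -0.7 -5.1]
[ 0.5889 -0.1562  0.0852 -0.2669] [-0.3  0.3 -4.5]
```

apply_moves:
  moves:
    - [0,0,0.02,0,0,0,0.5]
    - [0,0,0.04,0,0,0,0.5]
    - [0,0,0.06,0,0,0,0.5]
    - [0,0,0.08,0,0,0,0.5]
    - [0,0,0.1,0,0,0,0.5]
    - [0,0,0.1,0,0,0,0.5]

```text
time_s: 9.25
tool_pos: [0.5881, -0.156, 0.0641]
tool_rot: [-180.0, 0.1, -0.3]
force: [-0.6, -0.0, -3.9]
grip_width: 0.0554
grasp_force: 30.0
```

apply_moves:
  moves:
    - [0.003,0,0.04,0,0,0,0.5]
    - [0.003,0,0.08,0,0,0,0.5]
    - [0.003,0,0.12,0,0,0,0.5]
    - [0.003,0,0.16,0,0,0,0.5]
    - [0.003,0,0.19,0,0,0,0.5]
    - [0.003,0,0.21,0,0,0,0.5]
    - [0.003,0,0.225,0,0,0,0.5]
    - [0.003,0,0.225,0,0,0,0.5]
    - [0.003,0,0.225,0,0,0,0.5]

```text
time_s: 10.15
tool_pos: [0.5894, -0.1562, 0.0201]
tool_rot: [180.0, -0.0, -0.3]
force: [-0.4, -0.4, -3.6]
grip_width: 0.0553
grasp_force: 30.0
```

apply_moves:
  moves:
    - [0,0,0.008,0,0,0,0.5]
    - [0,0,0.012,0,0,0,0.5]
    - [0,0,0.016,0,0,0,0.5]
    - [0,0,0.016,0,0,0,0.5]

```text
time_s: 10.55
tool_pos: [0.5896, -0.1562, 0.018]
tool_rot: [-180.0, -0.0, -0.3]
force: [-3.1, 0.6, 5.6]
grip_width: 0.0552
grasp_force: 30.0
```

apply_moves:
  moves:
    - [0,0,0.012,0,0,0,0.78]
    - [0,0,0.012,0,0,0,0.78]
    - [0,0,0.012,0,0,0,0.78]
    - [0,0,-0.1,0,0,0,0.78]
    - [0,0,-0.3,0,0,0,0.78]
    - [0,0,-0.5,0,0,0,0.78]
    - [-0.1,0.2,-0.6,0,0,0,0.7]
    - [-0.3,0.45,-0.6,0,0,0,0.7]
    - [-0.5,0.7,-0.6,0,0,0,0.7]
    - [-0.65,0.9,-0.6,0,0,0,0.7]
    - [-0.7,1,-0.6,0,0,0,0.7]
    - [-0.7,1,-0.6,0,0,0,0.7]

```text
time_s: 11.75
tool_pos: [0.4419, -0.3634, 0.1378]
tool_rot: [179.8, 0.0, -1.0]
force: [-0.6, -0.9, 0.9]
grip_width: 0.0608
grasp_force: 0.0
```

```bash
python3 - <<'E'
from h import *
s=snap('scene','s3'); p=now(); print(np.round(p,4),mv(p,(.4395,-.3728,.05,0)))
for tg,r,h,x0,z0 in(('large_disc',.028,.03,(.589,-.1565),.012),('small_disc',.022,.026,(.44,-.373),0)):
  q=pix('scene',[*x0,z0+.015])[0]
  for d in masks_of('scene',tg):
    if np.hypot(*(q-d['location']))<14:
        M=d['pixels']; print(tg,disc_fit('scene',M,r,h,x0,z0),M.sum(),d['conf'])
q=pix('scene',[.589,-.1565,.03])[0].astype(int)
print(q); cv2.imwrite('pics/c5.png',cv2.resize(s[150:300,230-50:380],(800,600),interpolation=3)[:,:,::-1])
E
```

```text
[ 0.445  -0.3598  0.1374 -0.7766] ([-0.027, 0.065, 0.437, 0.0, 0.0, -0.009], 2)
large_disc (array([ 0.59320421, -0.15374878]), 484.06346622435376) 380 0.82
small_disc (array([ 0.43972027, -0.37156234]), 256.2244554235367) 233 0.58
[308 273]
```

View pics/c5.png

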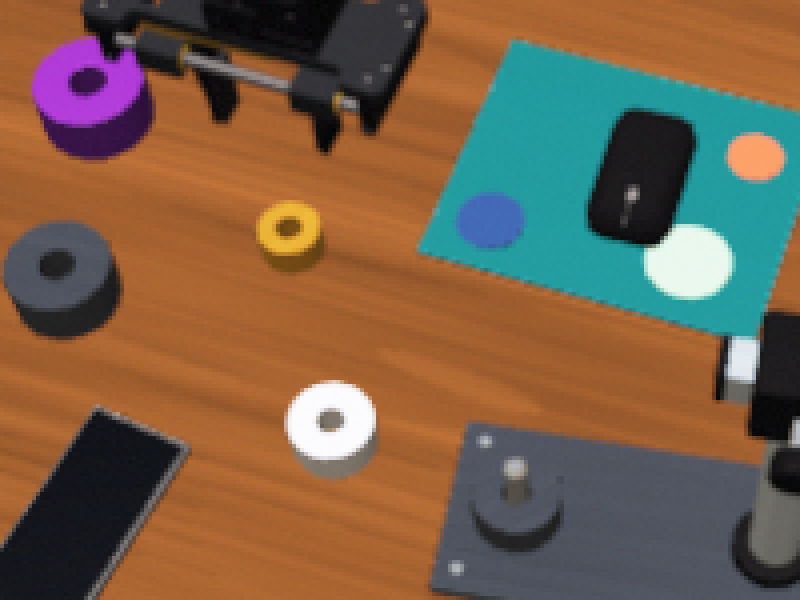

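The large disc sits flat on the plate with the post rising through its bore (crop 515,500). The brass disc has its centre at (290,228) in the crop.

apply_moves:
  moves:
    - [-0.045,0.079,0.2,0,0,0,0.75]
    - [-0.045,0.079,0.4,0,0,0,0.75]
    - [-0.045,0.079,0.4,0,0,0,0.75]
    - [-0.045,0.079,0.4,0,0,0,0.75]
    - [-0.045,0.079,0.4,0,0,0,0.75]

```text
time_s: 12.4
tool_pos: [0.4412, -0.3714, 0.0587]
tool_rot: [179.9, -0.2, -0.2]
force: [-0.3, -0.1, 0.3]
grip_width: 0.0652
grasp_force: 0.0
```

apply_moves:
  moves:
    - [-0.003,0,0.15,0,0,0,0.75]
    - [-0.003,0,0.22,0,0,0,0.75]
    - [-0.003,0,0.265,0,0,0,0.75]
    - [-0.003,0,0.265,0,0,0,0.75]
    - [-0.003,0,0.265,0,0,0,0.75]
    - [-0.003,0,0.265,0,0,0,0.4]
    - [-0.003,0,0.265,0,0,0,0.4]
    - [-0.003,0,0.265,0,0,0,0.4]
    - [-0.003,0,0.265,0,0,0,0.4]
    - [-0.003,0,0.265,0,0,0,0.4]
  grip_force: 25

```text
time_s: 13.4
tool_pos: [0.4388, -0.3715, 0.0041]
tool_rot: [180.0, -0.0, -0.3]
force: [-0.2, -0.0, 2.4]
grip_width: 0.0436
grasp_force: 25.0
```

apply_moves:
  moves:
    - [0,0,-0.1,0,0,0,0.4]
    - [0,0,-0.3,0,0,0,0.4]
    - [0.1,-0.1,-0.5,0,0,0,0.4]
    - [0.2,-0.25,-0.55,0,0,0,0.4]
    - [0.35,-0.4,-0.55,0,0,0,0.4]
    - [0.45,-0.55,-0.55,0,0,0,0.4]
    - [0.6,-0.75,-0.55,0,0,0,0.4]
    - [0.7,-0.9,-0.55,0,0,0,0.4]
    - [0.75,-1,-0.55,0,0,0,0.4]
    - [0.75,-1,-0.55,0,0,0,0.4]
    - [0.75,-1,-0.55,0,0,0,0.4]
    - [0.75,-1,-0.55,0,0,0,0.4]
    - [0.75,-1,-0.55,0,0,0,0.4]

```text
time_s: 14.7
tool_pos: [0.5886, -0.1737, 0.1137]
tool_rot: [180.0, 0.0, -0.4]
force: [0.4, -1.0, -2.3]
grip_width: 0.0445
grasp_force: 25.0
```

apply_moves:
  moves:
    - [0,-0.05,0.03,0,0,0,0.4]
    - [0.002,-0.085,0.05,0,0,0,0.4]
    - [0.002,-0.085,0.06,0,0,0,0.4]
    - [0.002,-0.085,0.06,0,0,0,0.4]
    - [0.002,-0.085,0.06,0,0,0,0.4]

```text
time_s: 15.2
tool_pos: [0.59, -0.1551, 0.1018]
tool_rot: [180.0, -0.0, -0.3]
force: [-0.2, -0.5, -2.5]
grip_width: 0.0437
grasp_force: 25.0
```

```bash
python3 - <<'E'
from h import *
s=snap('scene','s4'); p=now(); print(np.round(p,4))
a=np.linspace(0,2*np.pi,200)
P=np.concatenate([np.c_[p[0]+.022*np.cos(a),p[1]+.022*np.sin(a),a*0+z] for z in(p[2]-.0041,p[2]+.0219)])
q=pix('scene',P); print('pred hull',q.min(0),q.max(0))
hsv=cv2.cvtColor(s,cv2.COLOR_RGB2HSV).astype(int)
y,x=np.mgrid[:480,:640]; m=(abs(x-307)<20)&(abs(y-258)<22)&(hsv[...,0]>17)&(hsv[...,0]<35)&(hsv[...,1]>140)
r,c=np.where(m); print(c.min(),c.max(),r.min(),r.max(),m.sum())
for rr in (256,258,260): print(s[rr,290:325,0].tolist())
for cc in(304,306,308): print(s[252:276,cc,0].tolist())
E
```

```text
[ 0.59   -0.1554  0.1019 -0.2883]
pred hull [298.67919679 247.68356762] [317.88391663 269.65249703]
288 326 243 267 191
[170, 170, 168, 167, 121, 23, 12, 15, 34, 180, 235, 236, 235, 231, 185, 102, 93, 92, 84, 81, 98, 126, 151, 149, 112, 61, 56, 57, 56, 57, 58, 56, 55, 56, 56]
[186, 188, 185, 182, 143, 48, 14, 12, 91, 199, 236, 235, 235, 233, 188, 104, 112, 116, 116, 116, 112, 116, 170, 164, 66, 40, 46, 50, 54, 57, 55, 57, 56, 59, 57]
[178, 182, 185, 186, 149, 62, 16, 18, 39, 181, 235, 235, 233, 234, 228, 189, 133, 99, 78, 114, 162, 208, 234, 206, 94, 19, 18, 18, 21, 25, 29, 37, 42, 49, 54]
[165, 152, 118, 140, 185, 190, 188, 205, 228, 235, 237, 238, 237, 198, 132, 118, 114, 111, 90, 80, 82, 83, 82, 84]
[178, 171, 153, 87, 93, 110, 112, 107, 133, 218, 238, 238, 237, 228, 170, 117, 115, 116, 104, 79, 65, 63, 68, 79]
[216, 161, 159, 134, 84, 102, 116, 93, 78, 203, 237, 237, 237, 234, 179, 112, 118, 114, 109, 92, 84, 83, 82, 84]
```

apply_moves:
  moves:
    - [-0.01,0.005,0.03,0,0,0,0.4]
    - [-0.01,0.005,0.06,0,0,0,0.4]
    - [-0.01,0.005,0.09,0,0,0,0.4]
    - [-0.01,0.005,0.09,0,0,0,0.4]
    - [-0.01,0.005,0.09,0,0,0,0.4]

```text
time_s: 15.75
tool_pos: [0.5879, -0.156, 0.0834]
tool_rot: [180.0, 0.0, -0.3]
force: [0.6, -0.1, -2.3]
grip_width: 0.0436
grasp_force: 25.0
```

apply_moves:
  moves:
    - [0,0,0.02,0,0,0,0.4]
    - [0,0,0.04,0,0,0,0.4]
    - [0,0,0.06,0,0,0,0.4]
    - [0,0,0.08,0,0,0,0.4]
    - [0,0,0.1,0,0,0,0.4]
    - [0,0,0.1,0,0,0,0.4]

```text
time_s: 16.35
tool_pos: [0.5875, -0.1558, 0.063]
tool_rot: [-180.0, 0.1, -0.3]
force: [-0.4, 0.1, -2.1]
grip_width: 0.0439
grasp_force: 25.0
```

apply_moves:
  moves:
    - [0,0,0.02,0,0,0,0.4]
    - [0,0,0.04,0,0,0,0.4]
    - [0,0,0.055,0,0,0,0.4]
    - [0,0,0.07,0,0,0,0.4]
    - [0,0,0.08,0,0,0,0.4]
    - [0,0,0.088,0,0,0,0.4]
    - [0,0,0.088,0,0,0,0.4]

```text
time_s: 17.05
tool_pos: [0.5881, -0.156, 0.0462]
tool_rot: [-180.0, -0.0, -0.3]
force: [0.8, 0.3, -2.9]
grip_width: 0.0436
grasp_force: 25.0
```

apply_moves:
  moves:
    - [0,0,0.005,0,0,0,0.4]
    - [0,0,0.01,0,0,0,0.4]
    - [0,0,0.01,0,0,0,0.4]

```text
time_s: 17.35
tool_pos: [0.5883, -0.156, 0.046]
tool_rot: [-179.9, -0.0, -0.3]
force: [-4.8, 1.2, 10.3]
grip_width: 0.0436
grasp_force: 25.0
```

apply_moves:
  moves:
    - [0,0,0,0,0,0,0.65]
    - [0,0,0,0,0,0,0.65]
    - [0,0,0,0,0,0,0.65]
    - [0,0,-0.1,0,0,0,0.65]
    - [0,0,-0.3,0,0,0,0.65]
    - [0,0,-0.5,0,0,0,0.65]
    - [0,0,-0.75,0,0,0,0.65]
    - [0,0,-1,0,0,0,0.65]
    - [0,0,-1,0,0,0,0.65]
    - [0,0,-1,0,0,0,0.65]

```text
time_s: 18.35
tool_pos: [0.5888, -0.1562, 0.2453]
tool_rot: [-180.0, -0.2, -0.3]
force: [0.3, 1.1, -0.4]
grip_width: 0.0566
grasp_force: 0.0
```

apply_moves:
  moves:
    - [0,0,-0.25,0,0,0,0.65]
    - [0,0,-0.5,0,0,0,0.65]
    - [-0.05,-0.25,-0.5,0,0,-0.05,0.65]
    - [-0.1,-0.5,-0.5,0,0,-0.09,0.65]
    - [-0.15,-0.75,-0.5,0,0,-0.09,0.65]
    - [-0.2,-1,-0.5,0,0,-0.09,0.65]
    - [-0.2,-1,-0.5,0,0,-0.09,0.65]
    - [-0.2,-1,-0.5,0,0,-0.09,0.65]

```text
time_s: 19.15
tool_pos: [0.5481, 0.0467, 0.3423]
tool_rot: [180.0, 0.2, 7.8]
force: [0.4, -0.2, -0.0]
grip_width: 0.0567
grasp_force: 0.0
```

```bash
python3 - <<'E'
from h import *
s=snap('scene','s5'); t=snap('top','t5'); p=now(); print(np.round(p,4),env.get_obs()['qpos'].round(1),env.get_obs()['force'],mv(p,(.5471,.1305,.34,8)))
a=s[215:295,270:400]; b=s[200:280,400:530]
for d in masks_of('scene','small_disc'): print(d['conf'],d['location'],disc_fit('scene',d['pixels'],.022,.026,(.589,-.156),.042))
cv2.imwrite('pics/c6.png',cv2.resize(np.hstack([a,b]),(780,240),interpolation=3)[:,:,::-1])
for n in('scene',):
  for d in masks_of(n,'knob'): 
    r,c=np.where(d['pixels']); print(d['conf'],c.mean(),r.mean(),onz(n,(c.mean(),r.mean()),.269),disc_fit(n,d['pixels'],.013,.022,(.547,.13),.258))
E
```

```text
[0.5488 0.0427 0.3431 7.3638] [-51.1   4.8  47.4  87.3  -3.4  89.6 -86.4] [ 1.0747902  -1.49285912  0.02966912] ([0.048, -0.436, 0.016, 0.0, 0.0, -0.007], 2)
0.65 [308.5, 268.8] (array([ 0.5899062 , -0.15447824]), 319.0174352582544)
0.53 449.28846153846155 241.37820512820514 [0.54626459 0.13119172 0.269     ] (array([0.5463939 , 0.13112572]), 197.01180628337897)
```

View pics/c6.png

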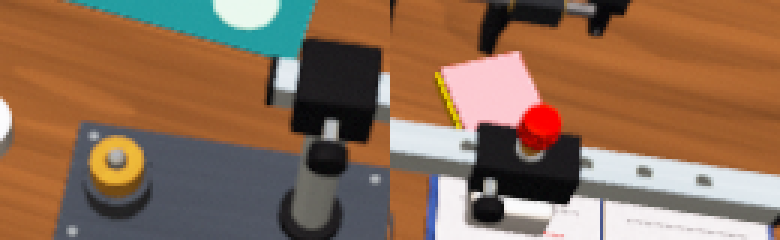

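Both discs are seated on the post (crop 115,160). The red knob is at crop (540,127), with the next hole outward at (587,163). I'm going over the knob.

apply_moves:
  moves:
    - [0.02,-0.2,0.1,0,0,-0.007,0.65]
    - [0.045,-0.44,0.1,0,0,-0.007,0.65]
    - [0.045,-0.44,0.15,0,0,-0.007,0.65]
    - [0.045,-0.44,0.15,0,0,-0.007,0.65]
    - [0.045,-0.44,0.15,0,0,-0.007,0.65]

```text
time_s: 19.85
tool_pos: [0.5469, 0.1302, 0.3143]
tool_rot: [179.9, 0.0, 7.9]
force: [-0.1, 0.1, 0.2]
grip_width: 0.0567
grasp_force: 0.0
```

```bash
python3 - <<'E'
from h import *
viewer.read_camera('top');viewer.read_camera('top')
p=now(); print(np.round(p,4),mv(p,(.5468,.1308,.25,8)))
E
```

```text
[0.5471 0.1303 0.3149 7.8487] ([-0.001, -0.003, 0.324, 0.0, 0.0, -0.002], 2)
```

apply_moves:
  moves:
    - [0,-0.003,0.12,0,0,0,0.65]
    - [0,-0.003,0.24,0,0,0,0.65]
    - [0,-0.003,0.31,0,0,0,0.65]
    - [0,-0.003,0.31,0,0,0,0.65]
    - [0,-0.003,0.31,0,0,0,0.65]
    - [0,-0.003,0.31,0,0,0,0.2]
    - [0,-0.003,0.31,0,0,0,0.2]
    - [0,-0.003,0.31,0,0,0,0.2]
    - [0,-0.003,0.31,0,0,0,0.2]
    - [0,-0.003,0.31,0,0,0,0.2]
  grip_force: 50

```text
time_s: 20.95
tool_pos: [0.5467, 0.132, 0.2525]
tool_rot: [179.9, -0.0, 8.0]
force: [0.2, -1.3, 1.4]
grip_width: 0.0249
grasp_force: 50.2
```

apply_moves:
  moves:
    - [0,0,-0.02,0,0,0,0.2]
    - [0,0,-0.04,0,0,0,0.2]
    - [0,0,-0.055,0,0,0,0.2]
    - [0,0,-0.055,0,0,0,0.2]
    - [0,0,-0.055,0,0,0,0.2]

```text
time_s: 21.45
tool_pos: [0.5464, 0.1332, 0.2626]
tool_rot: [180.0, 0.0, 8.1]
force: [4.5, -2.3, -10.8]
grip_width: 0.0248
grasp_force: 50.0
```

apply_moves:
  moves:
    - [0,-0.02,-0.005,0,0,0,0.2]
    - [0,-0.05,-0.005,0,0,0,0.2]
    - [0,-0.08,-0.005,0,0,0,0.2]
    - [0,-0.11,-0.005,0,0,0,0.2]
    - [0,-0.14,-0.005,0,0,0,0.2]
    - [0,-0.16,-0.005,0,0,0,0.2]
    - [0,-0.175,-0.005,0,0,0,0.2]
    - [0,-0.175,-0.005,0,0,0,0.2]
    - [0,-0.175,-0.005,0,0,0,0.2]

```text
time_s: 22.35
tool_pos: [0.5412, 0.1686, 0.2637]
tool_rot: [-180.0, 0.0, 8.1]
force: [4.2, 0.5, -10.8]
grip_width: 0.0246
grasp_force: 50.0
```

```bash
python3 - <<'E'
from h import *
viewer.read_camera('scene')
p=now(); u=np.array([-np.sin(.1395),np.cos(.1395)]); d=np.array(p[:2])
print(np.round(p,4),'along',(d-[.5466,.132])@u,(d-[.5466,.132])@[u[1],-u[0]],env.get_obs()['force'].round(1))
for d in masks_of('scene','carriage')[:2]: print(d['conf'],d['location'])
E
```

```text
[0.5412 0.1686 0.2638 8.1003] along 0.036970116370882836 -0.00026293153968036956 [  4.3   0.6 -11.1]
0.92 [462.9, 262.4]
```

apply_moves:
  moves:
    - [0,-0.01,0,0,0,0,0.2]
    - [0,-0.012,0,0,0,0,0.2]
    - [0,-0.012,0.02,0,0,0,0.2]
    - [0,-0.012,0.04,0,0,0,0.2]
    - [0,-0.012,0.06,0,0,0,0.2]
    - [0,-0.012,0.06,0,0,0,0.2]

```text
time_s: 23.05
tool_pos: [0.5411, 0.1702, 0.2526]
tool_rot: [-180.0, -0.0, 8.1]
force: [1.4, -3.2, -7.0]
grip_width: 0.0246
grasp_force: 50.0
```

apply_moves:
  moves:
    - [0,0,0.01,0,0,0,0.2]
    - [0,0,0.015,0,0,0,0.2]
    - [0,0,0.015,0,0,0,0.2]
    - [0,0,0.015,0,0,0,0.2]

```text
time_s: 23.45
tool_pos: [0.5412, 0.1707, 0.2524]
tool_rot: [-179.9, -0.1, 8.1]
force: [-4.8, -3.8, 9.5]
grip_width: 0.0247
grasp_force: 50.0
```

```bash
python3 - <<'E'
from h import *
s=snap('scene','s6'); o=env.get_obs(); p=now(); u=np.array([-np.sin(.1395),np.cos(.1395)])
print(np.round(p,4),'along',(np.array(p[:2])-[.5466,.132])@u,o['force'].round(1),o['grip_width'],o['grasp_force'],o['qpos'].round(1))
for d in masks_of('scene','carriage')[:2]: print(d['conf'],d['location'])
cv2.imwrite('pics/c7.png',cv2.resize(s[200:300,270:530],(780,300),interpolation=3)[:,:,::-1])
E
```

```text
[0.5412 0.1707 0.2524 8.0861] along 0.03907806155861663 [-4.1 -2.9 10.4] 0.024933754620019368 50.00045263208449 [-57.7   8.5  42.1  94.1  -5.9  79.6 -96.8]
0.89 [463.5, 263.5]
```

View pics/c7.png

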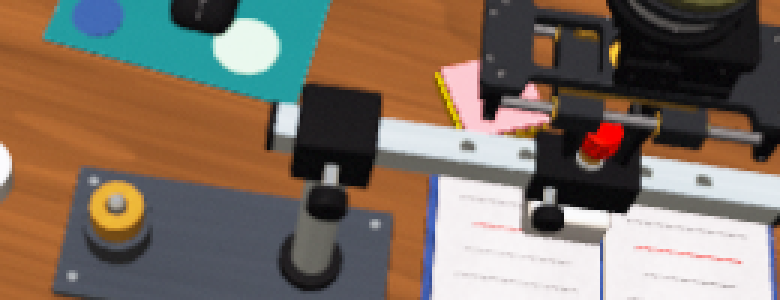

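The carriage has moved out exactly one hole: the holes at crop (467,145) and (526,153) now show inboard of it. The discs are still home. The gripper is back at its pin-home height and meets a firm downward stop.

```bash
python3 -c "
from cell import env
print(env.sign_off())"
```

```text
the job is handed in; nothing more can be done
None
```

I handed the job in at about 23.5 s; the hand-in gave no verdict. By image and force readings, both discs are home on the post, the carriage is one hole out with the pin home, and the knob is still held at 50 N.

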